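# Present a blind scale-foot sleeve hole-up to the code reader

## Robot

A 6-joint arm with a two-finger parallel gripper is mounted at the origin on the work surface. World frame = base frame: x ahead of the robot, y to its left, z up, the work surface at z = 0. Lengths are in m, angles in rad, forces in N, time in s.
With the tool pointing down it reaches from about 0.3 to 0.875 m from the base axis. Payload 6.4 kg.
Tool frame: the origin (TCP) lies at the very end of the fingers, on their centre line; the grasp point (between the pads) lies 19 mm behind it; z points along the fingers, y is the line along which they close (so a half turn about z gives the same grasp; the last joint's range is limited). The gripper opens to 85 mm and grips with 20 to 120 N. Pads are 22 mm wide; open, the fingers measure 114 mm over their backs; the gripper's body (76 mm by 85 mm) begins 54 mm behind the grasp point. The pads swing forward as they close: fully open they stand 13 mm farther back than shut.
Start: joints at [1.029, 0.181, 1.607, -0, 1.354, -0.206], TCP at [0.189, 0.543, 0.231] pointing down, gripper open.
Joint ranges: [-2.99, 2.99], [-0.89, 2.07], [0.3, 2.58], [-1.14, 4.28], [0, 2.63], [-3.12, 3.12]. Speed limits (rad/s): [2.57, 2.57, 3.01, 3.14, 3.14, 3.14].

## Interface

Orientations are given as a unit quaternion [w, x, y, z].
In Python, from bench import * gives the robot as it stands. The module is installed in compiled form; this text tells all that it offers.
- The arm moves only by the tool arm_command, never from a script. Its arguments are lists of equal length, an entry for each row: "dp": the shift along the tool's x, y, z in units of 0.25 m (1.0 is 0.25 m), a list of three; "turn": the turn, a rotation vector about the tool's x, y, z in units of 30 degrees (1.0 is 30 degrees), a list of three; "jaw": the opening, from 0 (shut) to 1 (fully open). A call has 1 to 5 rows; each row is the pose to reach, as a shift and turn from the pose commanded when the call began, along the tool's axes at that moment; what a row does not reach only later rows make up. A row lasts 1/8 s, in which the tool goes at most 62.5 mm and 10.7 degrees, less where a joint would pass 70% of its speed; a pose out of reach is approached as far as the arm can. A call with a number of a shift or a turn outside -1 to 1 is refused whole. A call with a gripper value outside its range is refused whole. The fingers move at their own pace and stop on an object; the grip force is fixed at half the most. Time passes only in rows, so rows that repeat a pose let the fingers close. It gives the time, the measured TCP pose, the force, the opening and the grip force at its end, in the units of the state.
- get_obs(): the state, without advancing time (a new reading comes with each control period).
- camera(name): name is "scene" or "top"; returns the picture (480x640x3 uint8, blue, green, red); there is no depth.
- get_calibration(name): a dict with "camera_matrix" (3x3 intrinsics, pixels), "R" (3x3) and "t" (3): a world point X has camera coordinates R X + t. Camera axes: x right, y down, z forward; pixel columns grow to the right and rows downward; lengths in m; the calibration is good to about 2 mm. A picture is of the moment at which its call begins. get_calibration takes no time and is no camera call.
- hand_in(): hands the job in; it is judged then, once.
The state is a dict: "time_s": time; "q": joint angles; "dq": joint speeds; "joint_efforts": joint torques, N m; "eef_pos": TCP position; "eef_rot": TCP orientation; "wrist_force": force on the tool from outside, world axes, zero at the start; "torque": the same for the moment, N m; "opening": opening from 0.0 (shut) to 1.0 (fully open); "grasp_force": force on a finger pad.
Only numpy, scipy, OpenCV 4.12 (cv2) and the standard library are available. Lean on these libraries where they do the work, as an engineer would, in place of code of your own. Each camera call takes 0.05 s, during which the arm holds its last target. There are 200 camera calls.

## Task

A blue foot sleeve from the platform scale lies on its side in the white rest; one end is closed and the other has a blind hole that cannot be seen from above, so find out by feel or by looking which end it is. Pick the sleeve up, turn it so that the hole faces straight up and its yellow ridge faces the code reader, and hold it still at the height of the reader's window, straight in front of the window and about 15 cm from it. Finish while still holding it there in the gripper, and leave the jar, the brass weight and the cup where they stand.

Things in the scene. Friction and masses are not known exactly. Their poses are not given: they have to be found in the camera images.
- sleeve: Loose blue plastic cylinder, diameter 40, length 80, 80 to 160 g. Origin at its middle on the axis; x axis along it, out of the end with the blind hole (diameter 24, 50 deep); other end closed and flat. A yellow ridge, 7 wide, 5 proud, runs full length along its -z side. Starts level in the rest, ridge underneath, axis 65 above the bench, hole end level, in widely varying directions. mm.
- hole_mouth (a point): Centre of the mouth of the sleeve's blind hole, 40 mm from the sleeve's origin along its x axis.
- rest: White plastic rest fixed to the bench, origin under its middle. Foot 110 x 70 mm, 10 high; on it a block 60 long (x, along the sleeve) and 30 wide (y) with two rails, tops 47.7 mm above the bench; the ridge hangs between them. The sleeve overhangs the block by 5 mm each side, so fingers can close on it from both sides, also with the gripper tilted 45 degrees along the sleeve.
- reader: Fixed code reader on a post, bolted to the far side of the bench: base 100 x 120 mm, grey head 60 mm deep, 75 mm wide, 56 mm high, from 122 to 178 mm above the bench. Origin on the bench; its front, with the window, looks along its -x.
- window (a point): Centre of the reader's round window in the front of the head, 150 mm above the bench. Same axes as the reader: -x points out of the window, y to the side, z up.
- jar: Bystander: closed jar with yellow cap, 64 mm diameter, 85 mm high, standing. Origin at the centre of its underside.
- weight: Bystander: brass test weight with a knob, 44 mm diameter, 62 mm high, standing. Origin at the centre of its underside.
- cup: Bystander: open metal measuring cup, 72 mm across the rim, 60 mm high, standing. Origin at the centre of its underside.

How it is judged:
By the outcome, as a careful person would: the job done as asked, in the order asked, and still so for the second after the job is handed in, while the arm keeps its last pose, push and grip.
It also fails if it takes over 42 s, if anything falls off the work surface, if the arm or the gripper's body presses on something with over 40 N, if the wrist force passes 120 N, or if a joint passes its speed limit or range.

## Working session

There is one attempt and no reset: what is moved stays moved. The work goes in short steps, Python scripts to look and compute and a tool call to move; the robot and the scene stay as the last step left them, time stands still between calls to the robot, and variables do not carry over. Pictures are saved under pics/ and viewed, at most 10 in all, crops included, and the job is handed in when it is done.

Besides the shell and the picture viewer there is one more tool, called after ">>>" by a JSON object that holds its "api" and its "payload", one argument or row to a line. arm_command: Moves the arm, as the interface text tells. Its arguments: {"type":"object","properties":{"dp":{"type":"array"},"turn":{"type":"array"},"jaw":{"type":"array"}},"required":["dp","turn","jaw"]}

```bash
mkdir -p pics; python3 - <<'E'
from bench import *
import cv2,numpy as np
for n in("scene","top"):
    cv2.imwrite(f"pics/{n}0.png",camera(n)); c=get_calibration(n); print(n,c)
o=get_obs(); print(o["eef_pos"],o["eef_rot"],o["time_s"])
E
```

```text
scene {'camera_matrix': array([[452.28162345,   0.        , 324.34380753],
       [  0.        , 452.28162345, 233.27168322],
       [  0.        ,   0.        ,   1.        ]]), 'R': array([[-0.80354355,  0.59519372, -0.00788629],
       [ 0.46882231,  0.6246607 , -0.62450353],
       [-0.36677432, -0.50551305, -0.78098217]]), 't': array([ 0.48222702, -0.20372525,  1.19918936])}
top {'camera_matrix': array([[582.14375028,   0.        , 309.7322396 ],
       [  0.        , 582.14375028, 227.11431638],
       [  0.        ,   0.        ,   1.        ]]), 'R': array([[ 0.0062841 , -0.99997311,  0.0037811 ],
       [-0.98487105, -0.00684392, -0.17315362],
       [ 0.17317484, -0.00263579, -0.98488757]]), 't': array([0.00139667, 0.60398779, 1.12261114])}
[0.18920192 0.54243341 0.23043754] [-2.94439477e-04  1.67124358e-01  9.85935477e-01 -7.73484575e-04] 0.1
```

View pics/scene0.png

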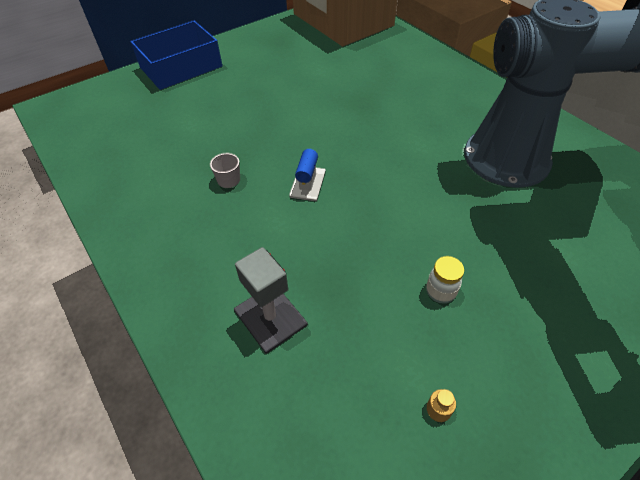

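View pics/top0.png

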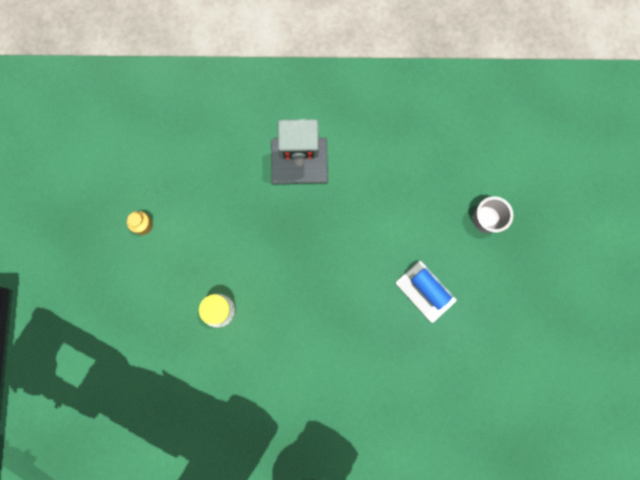

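The scene picture shows the sleeve at about (307,165), the reader at (265,280), the cup at (226,170), the jar at (445,280) and the weight at (442,405). The top view has the sleeve at (432,288) and the reader head at (298,136). Next I'll enlarge the sleeve and reader.

```bash
python3 - <<'E'
import cv2,numpy as np
s=cv2.imread("pics/scene0.png");t=cv2.imread("pics/top0.png")
f=lambda im,x,y,w,h,k:cv2.resize(im[y:y+h,x:x+w],None,fx=k,fy=k,interpolation=cv2.INTER_CUBIC)
a=f(s,280,142,50,60,8);b=f(t,392,256,70,70,7)[:480]
cv2.imwrite("pics/c1.png",np.hstack([a[:480],b[:480,:400]]))   # scene x8 | top x7
a=f(s,230,240,80,112,5);b=f(t,260,112,80,80,5)
b=np.vstack([b,np.zeros((160,400,3),np.uint8)]);cv2.imwrite("pics/c2.png",np.hstack([a,b]))
E
```

```text
(no output)
```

View pics/c1.png

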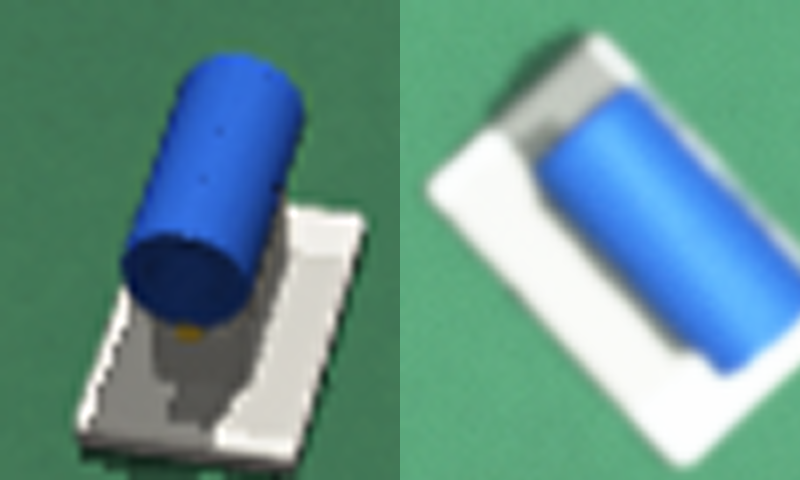

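View pics/c2.png

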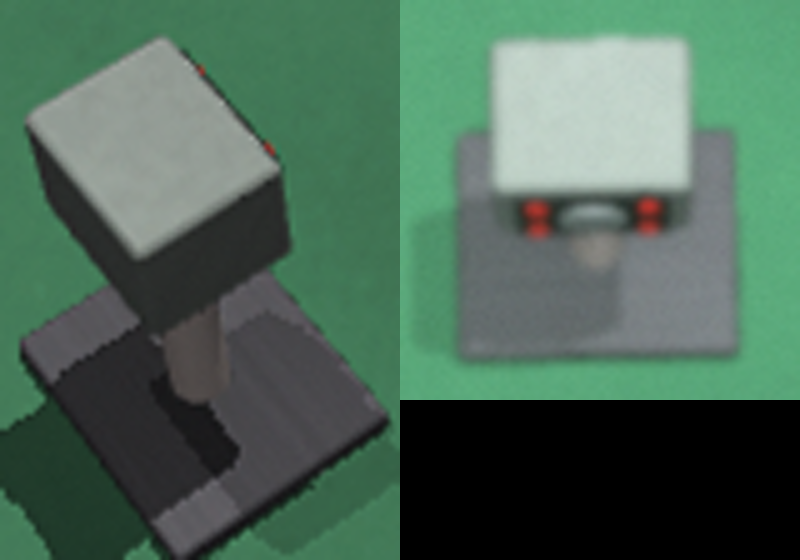

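In the scene crop, the sleeve's near end (about (303,176) full-frame) is a shaded face that may contain a darker disc. The reader front faces the robot, almost exactly -x. I'll stretch the contrast on that end face.

```bash
python3 - <<'E'
from bench import *
import cv2,numpy as np
fr=np.mean([camera("scene").astype(float) for _ in range(6)],0)
c=fr[166:188,290:318]
print(c[4:18,4:24,0].astype(int))
e=np.clip((c-0)*2,0,255).astype(np.uint8)
cv2.imwrite("pics/c3.png",cv2.resize(e,None,fx=20,fy=20,interpolation=cv2.INTER_NEAREST))
E
```

```text
[[ 86  84 108 175 187 198 204 210 213 222 219 219 213 202 192 182 163 142
  118  79]
 [ 85  91 134 168 149 120  98 105 122 185 184 207 206 201 189 177 157 136
  104  66]
 [ 85  97 137  84  64  64  64  64  63  60  65 101 143 188 183 172 150 127
   92  59]
 [ 87  88  80  66  67  67  65  67  67  67  65  63  66  98 147 162 142 118
   80  75]
 [ 85  77  68  68  64  62  68  72  73  75  75  69  65  64  75 129 137 106
   68  83]
 [ 85  72  69  67  56  65  69  72  74  75  75  74  68  66  66  77 124  93
   57  83]
 [ 85  73  68  69  61  67  70  72  74  76  74  74  71  66  67  70  85  83
   63  82]
 [ 87  98  64  69  68  68  72  74  74  75  74  73  69  65  66  68  70  79
   83  80]
 [102 185  70  67  71  71  73  74  75  74  74  71  67  64  68  68  68  64
   83  79]
 [112 235 101  70  68  74  74  76  76  74  73  70  68  65  70  69  66  61
   82  87]
 [150 244 115  94  71  68  72  76  76  74  73  71  72  71  68  69  66  62
   81  98]
 [201 240 117 122  94  66  68  69  68  70  73  72  69  69  69  71  71  67
   80 103]
 [242 221 118 123 112  72  68  67  46  50  63  66  70  73  73  76  73  82
   87 146]
 [243 114 121 124 121  73  77  74  31  19  23  48  78  83  80  74  73  81
   98 184]]
```

View pics/c3.png

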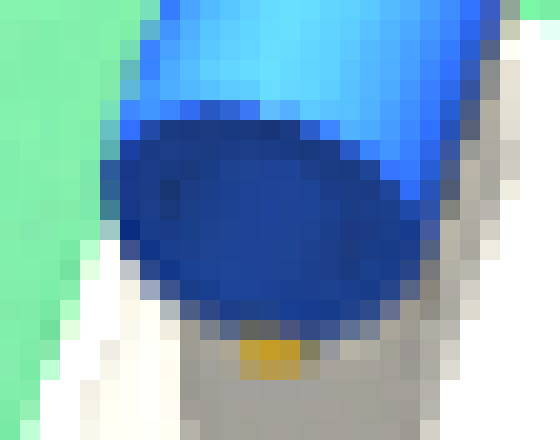

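The end face facing the scene camera is not flat. A uniform rim (~67) surrounds an inner disc with curved shading (61–76), so the hole is at this near end, and I'll check that from the top view once it is held upright. Next I'll fit the sleeve and reader poses from both views.

```bash
cat >h.py <<'E'
from bench import *
import cv2,numpy as np
from scipy.optimize import minimize,least_squares
from scipy.spatial.transform import Rotation as Ro
C={n:get_calibration(n) for n in("scene","top")}
def proj(n,X):
    c=C[n];p=(np.atleast_2d(X)@c["R"].T+c["t"])@c["camera_matrix"].T;return p[:,:2]/p[:,2:]
def tri(a,b):
    r=least_squares(lambda X:np.r_[proj("scene",X)[0]-a,proj("top",X)[0]-b],[.5,0,.1]);return r.x,np.abs(r.fun).max()
def onz(n,p,z):
    c=C[n];d=c["R"].T@np.linalg.solve(c["camera_matrix"],[*p,1]);o=-c["R"].T@c["t"];return o+d*(z-o[2])/d[2]
def cyl(p,ax,L=.08,r=.02):
    ax=ax/np.linalg.norm(ax);u=np.linalg.svd(ax[None])[2][1:];t=np.linspace(0,2*np.pi,40)
    ring=r*(np.cos(t)[:,None]*u[0]+np.sin(t)[:,None]*u[1])
    return np.vstack([p+s*L/2*ax+ring for s in(-1,1)])
def blue(im):
    h=cv2.cvtColor(im,cv2.COLOR_BGR2HSV);m=cv2.inRange(h,(105,120,30),(128,255,255))
    return m
E
python3 - <<'E'
from h import *
im={n:cv2.imread(f"pics/{n}0.png") for n in C}
roi={"scene":(280,142,50,60),"top":(392,256,70,70)};K=8
cont={}
M={}
for n,(x,y,w,h) in roi.items():
    big=cv2.resize(im[n][y:y+h,x:x+w],None,fx=K,fy=K,interpolation=cv2.INTER_CUBIC);M[n]=blue(big)
def cost(v):
    p=np.array(v[:3]);ax=np.array([np.cos(v[3]),np.sin(v[3]),0]);s=0
    for n,(x,y,w,h) in roi.items():
        q=cv2.convexHull((((proj(n,cyl(p,ax))-[x,y]+.5)*K-.5)).astype(np.float32))
        m=np.zeros_like(M[n]);cv2.fillConvexPoly(m,np.round(q*16).astype(int),255,shift=4)
        s+=np.count_nonzero(m^M[n])/np.count_nonzero(M[n])
    return s
p0=onz("top",(432,288),.065);best=None
for a in np.arange(0,np.pi,.3):
    s=np.array([*p0,a]);r=minimize(cost,s,method="Nelder-Mead",options=dict(initial_simplex=np.vstack([s]+[s+d for d in np.diag([.01,.01,.01,.2])]),maxiter=300))
    if best is None or r.fun<best.fun:best=r
print("sleeve",best.x,best.fun)
v=best.x
for s in(1,-1):
    e=v[:3]+s*.04*np.array([np.cos(v[3]),np.sin(v[3]),0]);print(s,e,proj("scene",e),proj("top",e))
print("scene cam",-C["scene"]["R"].T@C["scene"]["t"])
for nm,a,b in [("FL",(285.6,273.6),(278,150)),("FR",(262.6,247.6),(318,150)),("BL",(257,291),(278.4,119.6)),("BR",(235.6,264),(317.6,119.6))]:print(nm,*tri(a,b))
print("window via top z=.15",onz("top",(299,155.4),.15))
for nm,p,z in[("cup",(494,214),.06),("jar",(214,310),.085),("weight",(137,219),.062)]:print(nm,onz("top",p,z))
E
```

```text
sleeve [ 0.48044955 -0.2346052   0.06175679  0.72962257] 0.5727680382697824
1 [ 0.51026659 -0.20794167  0.06175679] [[302.3217261  177.01326764]] [[417.37476178 273.74381163]]
-1 [ 0.45063251 -0.26126873  0.06175679] [[309.83021893 154.67934102]] [[445.36347673 304.32461998]]
scene cam [0.92283322 0.44644653 0.81312135]
FL [0.72710868 0.06483446 0.17540354] 0.3013226065070853
FR [ 0.72844777 -0.00867909  0.17125528] 0.030161318855050467
BL [0.7845129  0.06562612 0.17727972] 0.20966204548886935
BR [ 0.7856849  -0.00660715  0.1727284 ] 0.8463399413901413
window via top z=.15 [0.72432863 0.02680007 0.15      ]
cup [ 0.63211298 -0.36600765  0.06      ]
jar [0.43598395 0.18764166 0.085     ]
weight [0.61644168 0.35189427 0.062     ]
```

```bash
cat >>h.py <<'E'
def sleeve(im,roi,s0,K=8,ax=None):
    M={}
    for n,(x,y,w,h) in roi.items():
        big=cv2.resize(im[n][y:y+h,x:x+w],None,fx=K,fy=K,interpolation=cv2.INTER_CUBIC).astype(int)
        M[n]=((big[...,0]-big[...,2]>25)&(big[...,0]-big[...,1]>18)).astype(np.uint8)*255
    def cost(v):
        p=np.array(v[:3]);a=np.array([np.cos(v[3]),np.sin(v[3]),0]);s=0
        for n,(x,y,w,h) in roi.items():
            q=cv2.convexHull((((proj(n,cyl(p,a))-[x,y]+.5)*K-.5)).astype(np.float32))
            m=np.zeros_like(M[n]);cv2.fillConvexPoly(m,np.round(q*16).astype(int),255,shift=4)
            s+=np.count_nonzero(m^M[n])/max(1,np.count_nonzero(M[n]))
        return s
    s=np.array(s0)
    return minimize(cost,s,method="Nelder-Mead",options=dict(initial_simplex=np.vstack([s]+[s+d for d in np.diag([.01,.01,.01,.15])]),maxiter=400)),M
def RT(o):
    w,x,y,z=o["eef_rot"];return Ro.from_quat([x,y,z,w]).as_matrix()
def go(p,R,verb=1):
    o=get_obs();R0=RT(o);d=R0.T@(np.asarray(p)-o["eef_pos"])/.25;t=Ro.from_matrix(R0.T@R).as_rotvec()/np.radians(30)
    if verb:print("dp",d.round(3),"turn",t.round(3))
    return d,t
E
python3 - <<'E'
from h import *
im={n:cv2.imread(f"pics/{n}0.png") for n in C}
r,M=sleeve(im,{"scene":(280,142,50,60),"top":(392,256,70,70)},[.48,-.235,.065,.73])
print(r.x,r.fun,[np.count_nonzero(m)/64 for m in M.values()])
cv2.imwrite("pics/m.png",np.hstack([cv2.resize(m,(400,400)) for m in M.values()]))
o=get_obs();q=o["q"]
e=lambda a,t:Ro.from_euler(a,t).as_matrix()
print((e("z",q[0])@e("y",q[1]+q[2])@e("z",q[3])@e("y",q[4])@e("z",q[5])).round(3),RT(o).round(3))
go([.5,-.2,.25],RT(o))
E
```

```text
[ 0.48139109 -0.23277655  0.06474193  0.73341098] 0.0840086697044238 [np.float64(524.703125), np.float64(864.046875)]
[[-0.33  -0.944 -0.   ]
 [-0.944  0.33  -0.   ]
 [ 0.     0.    -1.   ]] [[-0.944  0.33  -0.   ]
 [ 0.33   0.944 -0.   ]
 [ 0.    -0.    -1.   ]]
dp [-2.152 -2.396 -0.075] turn [0. 0. 0.]
```

>>> {"api": "arm_command", "payload": {
  "dp": [
    [-0.25,-0.25,0],
    [-0.5,-0.5,0],
    [-0.7,-0.7,0],
    [-0.8,-0.9,0],
    [-0.8,-1,0]
  ],
  "turn": [
    [0,0,0],
    [0,0,0],
    [0,0,0],
    [0,0,0],
    [0,0,0]
  ],
  "jaw": [1,1,1,1,1]
}}

```text
time_s: 1.02
eef_pos: [0.2957, 0.2503, 0.2316]
eef_rot: [0.001, 0.167, 0.986, 0.0]
wrist_force: [1.3, -1.0, 0.8]
opening: 0.998
grasp_force: 0.0
```

Fit residual is 8%, with the sleeve at (0.481, -0.233, 0.065) and yaw 42°, and the measured height matches the text. I'll continue the approach and start tilting.

>>> {"api": "arm_command", "payload": {
  "dp": [
    [-0.25,-0.25,0],
    [-0.5,-0.5,0],
    [-0.7,-0.75,0],
    [-0.9,-0.95,0],
    [-1,-1,0]
  ],
  "turn": [
    [0,0,0],
    [0,0,0],
    [0,0,0],
    [0,0,0],
    [0,0,0]
  ],
  "jaw": [1,1,1,1,1]
}}

```text
time_s: 1.65
eef_pos: [0.4289, -0.0325, 0.2318]
eef_rot: [0.001, 0.168, 0.986, -0.0]
wrist_force: [0.8, 1.7, 1.3]
opening: 1.003
grasp_force: 0.0
```

```bash
cat >>h.py <<'E'
import json
def log():
    o=get_obs();open("log.txt","a").write(json.dumps([list(map(float,o[k])) for k in("q","eef_pos","eef_rot")])+"\n");return o
yaw=.733;S=np.array([.4814,-.2328,.0645]);A=np.array([np.cos(yaw),np.sin(yaw),0])
def grasp(phi,sg=1):
    z=-np.sin(phi)*A+np.array([0,0,-np.cos(phi)]);y=sg*np.array([-A[1],A[0],0]);return np.c_[np.cross(y,z),y,z]
E
python3 - <<'E'
from h import *
o=log();print(o["q"],o["eef_pos"])
for sg in(1,-1):
    R=grasp(np.radians(45),sg);p=S+.019*R[:,2]-.1*R[:,2];print(p);go(p,R)
E
```

```text
[-3.53302885e-01 -1.61522553e-01  1.95126488e+00  2.56310768e-04
  1.35031720e+00 -1.58742254e+00] [ 0.42890003 -0.03252814  0.23178787]
[ 0.52396557 -0.19447674  0.12177565]
dp [-0.572 -0.486  0.441] turn [ 0.8    1.354 -1.934]
[ 0.52396557 -0.19447674  0.12177565]
dp [-0.572 -0.486  0.441] turn [ 1.543 -0.911  3.717]
```

>>> {"api": "arm_command", "payload": {
  "dp": [
    [-0.05,-0.1,0],
    [-0.15,-0.2,0],
    [-0.25,-0.2,0],
    [-0.35,-0.3,0],
    [-0.4,-0.4,0]
  ],
  "turn": [
    [0,0.2,0],
    [0,0.4,0],
    [0,0.6,0],
    [0,0.8,0],
    [0,0.8,0]
  ],
  "jaw": [1,1,1,1,1]
}}

```text
time_s: 2.28
eef_pos: [0.4905, -0.1589, 0.2291]
eef_rot: [-0.207, 0.163, 0.964, 0.035]
wrist_force: [0.1, 0.5, -0.5]
opening: 1.004
grasp_force: 0.0
```

```bash
python3 - <<'E'
from h import *
o=log();print(o["q"],o["eef_pos"])
E
```

```text
[-0.50138264  0.36192172  1.44454979 -0.06835775  1.75194488 -1.73494397] [ 0.49050645 -0.15894534  0.22905727]
```

>>> {"api": "arm_command", "payload": {
  "dp": [
    [0,0,0],
    [-0.1,0,0],
    [-0.1,0,0],
    [-0.1,0,0],
    [-0.1,0,0]
  ],
  "turn": [
    [0.1,0,-0.25],
    [0.3,0,-0.5],
    [0.5,0,-0.75],
    [0.6,0,-1],
    [0.6,0,-1]
  ],
  "jaw": [1,1,1,1,1]
}}

```text
time_s: 2.9
eef_pos: [0.511, -0.1645, 0.2219]
eef_rot: [-0.211, -0.124, 0.967, -0.064]
wrist_force: [0.1, 0.5, -0.2]
opening: 0.999
grasp_force: 0.0
```

```bash
cat >>h.py <<'E'
e=lambda a,t:Ro.from_euler(a,t).as_matrix()
def fk(q,k):
    a,y0,d,L2,b,L3,y3,d6=k
    R1=e("z",q[0]);R2=R1@e("y",q[1]);R3=R2@e("y",q[2]);R4=R3@e("z",q[3]);R5=R4@e("y",q[4])
    return R1@[a,y0,d]+R2@[0,0,L2]+R3@[b,0,L3]+R4@[0,y3,0]+R5@[0,0,d6],R5@e("z",q[5]+np.pi/2)
E
python3 - <<'E'
from h import *
o=log();print(o["q"],o["eef_pos"])
L=[json.loads(l) for l in open("log.txt")]
L.append([[1.029,.181,1.607,0,1.354,-.206],[.189,.543,.231],[0,.167,.986,0]])
f=lambda k:np.concatenate([fk(l[0],k)[0]-l[1] for l in L]+[1e-3*(np.array(k)-[0,.118,.3,.4,0,.4,0,.25])])
r=least_squares(f,[0,.118,.3,.4,0,.4,0,.25]);print(r.x.round(4),np.abs(r.fun[:-8]).max())
print((fk(o["q"],r.x)[1]-RT(o)).round(3))
R=grasp(np.radians(45));go(S-.08*R[:,2],R)
E
```

```text
[-0.35250354  0.36896224  1.45625182 -0.3057473   1.64139566 -2.15053882] [ 0.51096919 -0.16447644  0.221946  ]
[0.0112 0.1168 0.309  0.4382 0.0835 0.5025 0.0011 0.319 ] 0.0001647639286050384
[[ 0.  0. -0.]
 [ 0.  0. -0.]
 [ 0. -0.  0.]]
dp [-0.189 -0.102  0.366] turn [ 0.4    0.618 -0.8  ]
```

The kinematic model fits to 0.2 mm. I'll use it to check that the grasp and hold poses are reachable.

```bash
cat >>h.py <<'E'
K=[0.0112,0.1168,0.309,0.4382,0.0835,0.5025,0.0011,0.319]
lo=np.array([-2.99,-.89,.3,-1.14,0,-3.12]);hi=np.array([2.99,2.07,2.58,4.28,2.63,3.12])
def ik(p,R,q0):
    def f(q):
        P,Q=fk(q,K);return np.r_[(P-p)*3,Ro.from_matrix(Q.T@R).as_rotvec()]
    r=least_squares(f,np.clip(q0,lo+.02,hi-.02),bounds=(lo,hi));return r.x,np.abs(r.fun).max()
yr=np.radians(1.0);X=np.array([np.cos(yr),np.sin(yr),0]);W=np.array([.7275,.0275,.150]);T=W-.15*X
def hold(phi,sg=1):
    z=np.cos(phi)*X-np.array([0,0,np.sin(phi)]);y=sg*np.array([-X[1],X[0],0]);return np.c_[np.cross(y,z),y,z]
E
python3 - <<'E'
from h import *
q0=get_obs()["q"]
for sg in(1,-1):
  for ph in(30,38,45):
    f=np.radians(ph)
    for nm,C0,g in(("grasp",S,grasp),("lift",S+[0,0,.12],grasp),("hold",T,hold)):
        R=g(f,sg);b=min((ik(C0+.019*R[:,2],R,s) for s in([*q0],[-.3,.4,1.5,-.3,1.6,sg*-1.6],[0,0,2,0,.5,sg*-1.6],[-.2,.4,1.6,1,1.5,0])),key=lambda r:r[1]);print(sg,ph,nm,b[0].round(2),round(b[1],4))
E
```

```text
1 30 grasp [-0.41  0.54  1.65 -0.51  1.23 -2.48] 0.0
1 30 lift [-0.41  0.36  1.61 -0.48  1.42 -2.58] 0.0
1 30 hold [-0.13 -0.04  2.28 -1.14  0.   -0.51] 0.1539
1 38 grasp [-0.36  0.61  1.6  -0.6   1.33 -2.4 ] 0.0
1 38 lift [-0.36  0.43  1.57 -0.58  1.5  -2.52] 0.0
1 38 hold [-0.27 -0.02  2.29  1.37  0.21 -3.12] 0.059
1 45 grasp [-0.32  0.68  1.54 -0.67  1.42 -2.35] 0.0
1 45 lift [-0.32  0.5   1.53 -0.66  1.57 -2.47] 0.0
1 45 hold [-0.27  0.01  2.26  1.07  0.23 -2.83] 0.0
-1 30 grasp [-0.41  0.54  1.65 -0.51  1.23  0.66] 0.0
-1 30 lift [-0.41  0.36  1.61 -0.48  1.42  0.56] 0.0
-1 30 hold [-0.31  0.09  2.38  2.45  0.45 -1.09] 0.0
-1 38 grasp [-0.36  0.61  1.6  -0.6   1.33  0.74] 0.0
-1 38 lift [-0.36  0.43  1.57 -0.58  1.5   0.63] 0.0
-1 38 hold [-0.29  0.03  2.33  1.94  0.26 -0.57] 0.0
-1 45 grasp [-0.32  0.68  1.54 -0.67  1.42  0.8 ] 0.0
-1 45 lift [-0.32  0.5   1.53 -0.66  1.57  0.67] 0.0
-1 45 hold [-0.27  0.01  2.26  1.07  0.23  0.31] 0.0
```

```bash
python3 - <<'E'
from h import *
from scipy.spatial.transform import Slerp
q0=get_obs()["q"];f=np.radians(45)
for sg in(1,-1):
    Ra,Rb=grasp(f,sg),hold(f,sg);sl=Slerp([0,1],Ro.from_matrix([Ra,Rb]))
    pa=S+[0,0,.13];q=ik(pa+.019*Ra[:,2],Ra,[-.32,.5,1.5,-.6,1.57,-2.47 if sg>0 else .67])[0]
    print(sg,"angle",np.degrees(Ro.from_matrix(Ra.T@Rb).magnitude()))
    for s in np.linspace(0,1,13):
        R=sl(s).as_matrix();P=pa+s*(T+[-.04,0,.06]-pa);q,er=ik(P+.019*R[:,2],R,q);print(round(s,2),q.round(2),round(er,4))
E
```

```text
1 angle 97.04406484171331
0.0 [-0.32  0.49  1.52 -0.66  1.58 -2.48] 0.0
0.08 [-0.33  0.42  1.56 -0.57  1.53 -2.43] 0.0
0.17 [-0.33  0.35  1.61 -0.48  1.46 -2.39] 0.0
0.25 [-0.34  0.28  1.66 -0.39  1.39 -2.35] 0.0
0.33 [-0.35  0.21  1.72 -0.3   1.31 -2.32] 0.0
0.42 [-0.36  0.13  1.78 -0.21  1.22 -2.29] 0.0
0.5 [-0.37  0.06  1.85 -0.12  1.13 -2.26] 0.0
0.58 [-0.37 -0.01  1.93 -0.03  1.03 -2.25] 0.0
0.67 [-0.37 -0.08  2.01  0.06  0.92 -2.24] 0.0
0.75 [-0.37 -0.14  2.09  0.17  0.8  -2.24] 0.0
0.83 [-0.36 -0.19  2.17  0.28  0.68 -2.25] 0.0
0.92 [-0.34 -0.23  2.25  0.42  0.54 -2.29] 0.0
1.0 [-0.3  -0.25  2.32  0.63  0.39 -2.4 ] 0.0
-1 angle 97.04406484171331
0.0 [-0.32  0.49  1.52 -0.66  1.58  0.66] 0.0
0.08 [-0.33  0.42  1.56 -0.57  1.53  0.71] 0.0
0.17 [-0.33  0.35  1.61 -0.48  1.46  0.75] 0.0
0.25 [-0.34  0.28  1.66 -0.39  1.39  0.79] 0.0
0.33 [-0.35  0.21  1.72 -0.3   1.31  0.82] 0.0
0.42 [-0.36  0.13  1.78 -0.21  1.22  0.85] 0.0
0.5 [-0.37  0.06  1.85 -0.12  1.13  0.88] 0.0
0.58 [-0.37 -0.01  1.93 -0.03  1.03  0.89] 0.0
0.67 [-0.37 -0.08  2.01  0.06  0.92  0.9 ] 0.0
0.75 [-0.37 -0.14  2.09  0.17  0.8   0.9 ] 0.0
0.83 [-0.36 -0.19  2.17  0.28  0.68  0.89] 0.0
0.92 [-0.34 -0.23  2.25  0.42  0.54  0.85] 0.0
1.0 [-0.3  -0.25  2.32  0.63  0.39  0.74] 0.0
```

>>> {"api": "arm_command", "payload": {
  "dp": [
    [-0.05,0,0.05],
    [-0.1,-0.05,0.15],
    [-0.15,-0.1,0.25],
    [-0.19,-0.1,0.3],
    [-0.19,-0.1,0.3]
  ],
  "turn": [
    [0.1,0.15,-0.2],
    [0.2,0.3,-0.4],
    [0.3,0.45,-0.6],
    [0.4,0.6,-0.8],
    [0.4,0.62,-0.8]
  ],
  "jaw": [1,1,1,1,1]
}}

```text
time_s: 3.52
eef_pos: [0.5288, -0.1914, 0.1329]
eef_rot: [-0.36, -0.33, 0.862, -0.135]
wrist_force: [0.4, 0.4, 0.2]
opening: 0.999
grasp_force: 0.0
```

```bash
python3 - <<'E'
from h import *
R=grasp(np.radians(45));go(S-.06*R[:,2],R);go(S+.019*R[:,2],R)
E
```

```text
dp [-0.016  0.003  0.131] turn [ 0.009 -0.007  0.002]
dp [-0.017  0.002  0.447] turn [ 0.009 -0.007  0.002]
```

>>> {"api": "arm_command", "payload": {
  "dp": [
    [-0.015,0,0.1],
    [-0.016,0,0.2],
    [-0.016,0,0.3],
    [-0.016,0,0.39],
    [-0.016,0,0.445]
  ],
  "turn": [
    [0.01,-0.01,0],
    [0.01,-0.01,0],
    [0.01,-0.01,0],
    [0.01,-0.01,0],
    [0.01,-0.01,0]
  ],
  "jaw": [1,1,1,1,1]
}}

```text
time_s: 4.15
eef_pos: [0.4734, -0.2442, 0.0546]
eef_rot: [-0.354, -0.33, 0.864, -0.138]
wrist_force: [0.2, -0.2, -0.6]
opening: 0.997
grasp_force: 0.0
```

>>> {"api": "arm_command", "payload": {
  "dp": [
    [0,0,0],
    [0,0,0],
    [0,0,0],
    [0,0,0],
    [0,0,0]
  ],
  "turn": [
    [0,0,0],
    [0,0,0],
    [0,0,0],
    [0,0,0],
    [0,0,0]
  ],
  "jaw": [0.8,0.6,0.4,0.3,0.3]
}}

```text
time_s: 4.78
eef_pos: [0.4738, -0.2418, 0.0549]
eef_rot: [-0.356, -0.332, 0.863, -0.138]
wrist_force: [-2.6, 5.0, 5.7]
opening: 0.455
grasp_force: 59.6
```

```bash
python3 - <<'E'
from h import *
o=get_obs();print({k:np.round(o[k],3) for k in("time_s","wrist_force","opening","grasp_force","eef_pos","q")})
R=grasp(np.radians(45));go(S+.019*R[:,2],R);print(R[2])
E
```

```text
{'time_s': np.float64(4.775), 'wrist_force': array([-2.644,  4.977,  5.675]), 'opening': np.float64(0.455), 'grasp_force': np.float64(59.616), 'eef_pos': array([ 0.474, -0.242,  0.055]), 'q': array([-0.324,  0.673,  1.535, -0.671,  1.425, -2.356])}
dp [-0.006  0.006  0.016] turn [-0.006  0.005  0.001]
[ 0.70710678  0.         -0.70710678]
```

>>> {"api": "arm_command", "payload": {
  "dp": [
    [0.04,0,-0.04],
    [0.12,0,-0.12],
    [0.21,0,-0.21],
    [0.3,0,-0.3],
    [0.37,0,-0.37]
  ],
  "turn": [
    [0,0,0],
    [0,0,0],
    [0,0,0],
    [0,0,0],
    [0,0,0]
  ],
  "jaw": [0.3,0.3,0.3,0.3,0.3]
}}

```text
time_s: 5.4
eef_pos: [0.4739, -0.243, 0.1868]
eef_rot: [-0.354, -0.332, 0.863, -0.139]
wrist_force: [-0.5, -0.3, -1.7]
opening: 0.457
grasp_force: 60.4
```

```bash
python3 - <<'E'
from h import *
o=get_obs();print({k:np.round(o[k],3) for k in("time_s","opening","grasp_force","eef_pos","q")})
R=hold(np.radians(45));V=T+[-.04,0,.06];print(V);go(V+.019*R[:,2],R)
E
```

```text
{'time_s': np.float64(5.4), 'opening': np.float64(0.457), 'grasp_force': np.float64(60.362), 'eef_pos': array([ 0.474, -0.243,  0.187]), 'q': array([-0.326,  0.477,  1.517, -0.664,  1.589, -2.489])}
[0.53752285 0.02488214 0.21      ]
dp [-0.645  0.587 -0.698] turn [-0.005 -2.847  1.518]
```

>>> {"api": "arm_command", "payload": {
  "dp": [
    [-0.04,0.03,-0.04],
    [-0.08,0.07,-0.08],
    [-0.12,0.11,-0.13],
    [-0.16,0.15,-0.17],
    [-0.2,0.18,-0.21]
  ],
  "turn": [
    [0,-0.15,0.08],
    [0,-0.33,0.17],
    [0,-0.53,0.28],
    [0,-0.72,0.38],
    [0,-0.9,0.48]
  ],
  "jaw": [0.3,0.3,0.3,0.3,0.3]
}}

```text
time_s: 6.02
eef_pos: [0.497, -0.1604, 0.1873]
eef_rot: [-0.123, -0.245, 0.957, -0.1]
wrist_force: [0.3, -0.3, -1.0]
opening: 0.455
grasp_force: 60.3
```

```bash
python3 - <<'E'
from h import *
R=hold(np.radians(45));V=T+[-.04,0,.06];go(V+.019*R[:,2],R)
E
```

```text
dp [-0.503  0.527 -0.262] turn [-0.003 -1.943  1.036]
```

>>> {"api": "arm_command", "payload": {
  "dp": [
    [-0.05,0.05,-0.03],
    [-0.1,0.11,-0.06],
    [-0.15,0.16,-0.09],
    [-0.2,0.21,-0.12],
    [-0.25,0.26,-0.15]
  ],
  "turn": [
    [0,-0.2,0.1],
    [0,-0.4,0.21],
    [0,-0.6,0.32],
    [0,-0.8,0.42],
    [0,-0.97,0.52]
  ],
  "jaw": [0.3,0.3,0.3,0.3,0.3]
}}

```text
time_s: 6.65
eef_pos: [0.5246, -0.0674, 0.1964]
eef_rot: [0.135, -0.131, 0.981, -0.051]
wrist_force: [0.8, -0.1, -1.6]
opening: 0.453
grasp_force: 60.3
```

```bash
python3 - <<'E'
from h import *
R=hold(np.radians(45));V=T+[-.04,0,.06];go(V+.019*R[:,2],R)
E
```

```text
dp [-0.199  0.33   0.005] turn [-0.005 -0.974  0.517]
```

>>> {"api": "arm_command", "payload": {
  "dp": [
    [-0.04,0.07,0],
    [-0.08,0.13,0],
    [-0.12,0.2,0],
    [-0.16,0.27,0],
    [-0.2,0.33,0]
  ],
  "turn": [
    [0,-0.2,0.1],
    [0,-0.4,0.21],
    [0,-0.6,0.32],
    [0,-0.8,0.42],
    [0,-0.97,0.52]
  ],
  "jaw": [0.3,0.3,0.3,0.3,0.3]
}}

```text
time_s: 7.28
eef_pos: [0.5505, 0.0256, 0.1972]
eef_rot: [0.382, -0.007, 0.924, 0.002]
wrist_force: [-0.0, 1.1, -1.0]
opening: 0.456
grasp_force: 60.3
```

```bash
python3 - <<'E'
from h import *
R=hold(np.radians(45));go(T+.019*R[:,2],R);print(get_obs()["q"].round(2))
im=[camera("scene"),camera("top")];V=T+[-.04,0,.06]
out=[]
for n,i in zip(("scene","top"),im):
    u,v=proj(n,V)[0].astype(int);cv2.imwrite(f"pics/{n}1.png",i)
    c=i[max(0,v-60):v+60,max(0,u-48):u+48];out.append(cv2.resize(c,(400,500),interpolation=cv2.INTER_CUBIC));print(n,u,v)
cv2.imwrite("pics/c4.png",np.hstack(out))
E
```

```text
dp [ 0.057 -0.004  0.286] turn [-0.005 -0.004 -0.001]
[-0.3  -0.26  2.31  0.6   0.4  -2.36]
scene 359 196
top 298 249
```

View pics/c4.png

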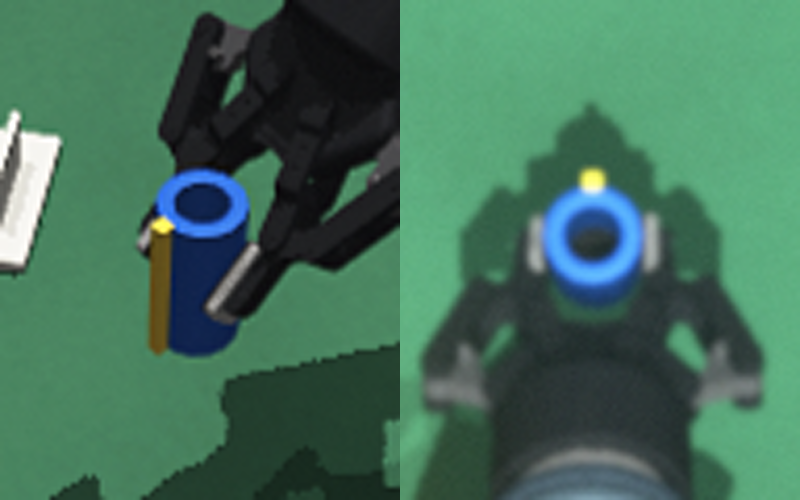

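The sleeve stands in the jaws with the hole up (ring in the top view, scene about (355,187)) and the yellow ridge pointing at the reader. Now I'll move to the hold pose.

>>> {"api": "arm_command", "payload": {
  "dp": [
    [0.01,0,0.06],
    [0.02,0,0.13],
    [0.04,0,0.2],
    [0.05,0,0.26],
    [0.057,-0.004,0.287]
  ],
  "turn": [
    [0,0,0],
    [0,0,0],
    [0,0,0],
    [0,0,0],
    [-0.005,0,0]
  ],
  "jaw": [0.3,0.3,0.3,0.3,0.3]
}}

```text
time_s: 8.0
eef_pos: [0.5923, 0.0244, 0.1359]
eef_rot: [0.38, -0.01, 0.925, 0.004]
wrist_force: [-0.4, 0.3, -1.5]
opening: 0.457
grasp_force: 60.4
```

>>> {"api": "arm_command", "payload": {
  "dp": [
    [0,0,0],
    [0,0,0]
  ],
  "turn": [
    [0,0,0],
    [0,0,0]
  ],
  "jaw": [0.3,0.3]
}}

```text
time_s: 8.25
eef_pos: [0.5917, 0.0243, 0.1365]
eef_rot: [0.381, -0.009, 0.925, 0.003]
wrist_force: [-1.1, 0.7, -1.7]
opening: 0.456
grasp_force: 60.4
```

```bash
python3 - <<'E'
from h import *
R=hold(np.radians(45));go(T+.019*R[:,2],R);o=get_obs();print(o["q"].round(2),np.abs(o["dq"]).max(),T)
out=[]
for n in("scene","top"):
    i=camera(n);cv2.imwrite(f"pics/{n}2.png",i)
    u,v=proj(n,T)[0].astype(int)
    x,y=u-32,v-40;c=i[y:y+80,x:x+64];out.append(cv2.resize(c,(400,500),interpolation=cv2.INTER_CUBIC));print(n,"offset",x,y,"scale 6.25")
    print(proj(n,[T+[0,0,.04],T-[0,0,.04],T+.0225*X+[0,0,.04],T+.0225*X-[0,0,.04]]).round(1))
cv2.imwrite("pics/c5.png",np.hstack(out))
E
```

```text
dp [ 0.002  0.003 -0.002] turn [ 0.    -0.008  0.002]
[-0.27  0.    2.25  0.99  0.24 -2.76] 0.01183111056462153 [0.57752285 0.02488214 0.15      ]
scene offset 309 187 scale 6.25
[[341.6 213.5]
 [340.7 240.3]
 [331.9 219.3]
 [331.7 245.9]]
top offset 267 192 scale 6.25
[[299.  228.3]
 [299.6 235.5]
 [298.9 215.9]
 [299.5 223.9]]
```

View pics/c5.png

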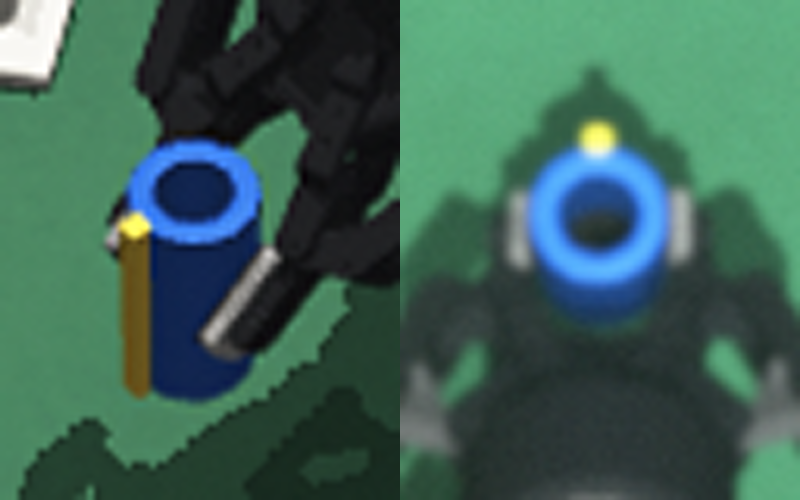

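In the scene view the mouth centre is at about (340.3,217.6), in the top view at (298.7,226.4). That is a few pixels off the expected spot, so I'll fit the full pose.

```bash
python3 - <<'E'
from h import *
m,er=tri((340.2,217.5),(298.6,226.3));print("mouth",m,er,"want",T+[0,0,.04])
# ring fit by code: bright-blue mouth ring + ridge tip (yellow)
for n in C:
    i=cv2.imread(f"pics/{n}2.png").astype(int);u,v=proj(n,T+[0,0,.04])[0].astype(int)
    x,y=u-20,v-20;c=cv2.resize(i[y:y+40,x:x+40].astype(np.uint8),None,fx=8,fy=8,interpolation=cv2.INTER_CUBIC).astype(int)
    ring=((c[...,0]>190)&(c[...,2]<130)&(c[...,0]-c[...,1]>60)).astype(np.uint8)
    k=max(cv2.findContours(ring,cv2.RETR_EXTERNAL,cv2.CHAIN_APPROX_NONE)[0],key=cv2.contourArea)
    (a,b),ax,an=cv2.fitEllipse(k);print(n,"ring",(a+.5)/8-.5+x,(b+.5)/8-.5+y,np.array(ax)/8,an)
    yl=((c[...,2]>200)&(c[...,1]>190)&(c[...,0]<150));r,q=np.nonzero(yl);print("tip",(q.mean()+.5)/8-.5+x,(r.mean()+.5)/8-.5+y)
E
```

```text
mouth [0.58202315 0.02603193 0.18322189] 0.2641424593404622 want [0.57752285 0.02488214 0.19      ]
scene ring 339.7056484222412 217.26509475708008 [15.8002367  20.47721291] 92.87589263916016
tip 330.07270408163265 222.68239795918367
top ring 298.34116554260254 226.41825675964355 [21.58263588 22.75168037] 91.53907012939453
tip 298.1587205270458 213.30660540915395
```

```bash
cat >fit.py <<'E'
from h import *
def fit(tag,p0,Z=8):
    D={}
    for n in C:
        i=cv2.imread(f"pics/{n}{tag}.png");u,v=proj(n,p0)[0].astype(int);x,y=u-30,v-35
        c=cv2.resize(i[y:y+70,x:x+60],None,fx=Z,fy=Z,interpolation=cv2.INTER_CUBIC).astype(int);b,g,r=c[...,0],c[...,1],c[...,2]
        D[n]=(x,y,(b-r>25)&(b-g>18),(r-b>40)&(r-g>-10),(g-r>20)&(g-b>12))
    def model(v,n,sh):
        B=np.c_[[0,0,1],[-X[1],X[0],0],-X].astype(float);R=Ro.from_rotvec(v[3:]*1.).as_matrix()@B;p=np.array(v[:3])
        t=np.linspace(0,2*np.pi,60)
        cy=np.array([[s*.04,.02*np.cos(a),.02*np.sin(a)] for s in(-1,1) for a in t])
        rd=np.array([[s,y,z] for s in(-.04,.04) for y in(-.0035,.0035) for z in(-.019,-.025)])
        out=[]
        for P in(cy,rd):
            q=cv2.convexHull(((proj(n,p+P@R.T)-D[n][:2]+.5)*Z-.5).astype(np.float32));m=np.zeros(sh,np.uint8)
            cv2.fillConvexPoly(m,np.round(q*16).astype(int),1,shift=4);out.append(m>0)
        return out
    def cost(v):
        s=0
        for n,(x,y,bl,ye,gr) in D.items():
            cy,rd=model(v,n,bl.shape)
            s+=(np.count_nonzero(bl&~(cy|rd))+np.count_nonzero(ye&~rd)+np.count_nonzero(gr&(cy|rd))+np.count_nonzero(bl&rd&~cy))/Z/Z
        return s
    s=np.r_[p0,0,0,0]
    for k in range(3):
        r=minimize(cost,s,method="Nelder-Mead",options=dict(initial_simplex=np.vstack([s]+[s+d for d in np.diag([.006,.006,.006,.06,.06,.06])*(1,-.7,.5)[k]]),maxiter=500));s=r.x
    return s,r.fun
if __name__=="__main__":
    import sys
    s,c=fit(sys.argv[1],T+[.004,0,-.006]);print("pos",s[:3].round(4),"rot deg",np.degrees(s[3:]).round(2),"cost px",round(c,1),"want",T)
E
python3 fit.py 2; python3 fit.py 1 2>&1 | tail -1
```

```text
pos [0.5824 0.0263 0.1475] rot deg [-0.87  2.33  0.03] cost px 30.3 want [0.57752285 0.02488214 0.15      ]
pos [0.5388 0.0256 0.1994] rot deg [-7.62  6.61 -1.77] cost px 46.4 want [0.57752285 0.02488214 0.15      ]
```

Fit and triangulation agree that the sleeve sits about 4 mm too low and 4 mm too close to the reader, tilted at most 2°. I'll make a small correction.

>>> {"api": "arm_command", "payload": {
  "dp": [
    [0,-0.002,-0.012],
    [0,-0.004,-0.023],
    [0,-0.004,-0.023],
    [0,-0.004,-0.023]
  ],
  "turn": [
    [0,-0.02,0],
    [0,-0.04,0],
    [0,-0.04,0],
    [0,-0.04,0]
  ],
  "jaw": [0.3,0.3,0.3,0.3]
}}

```text
time_s: 8.85
eef_pos: [0.5874, 0.0234, 0.1402]
eef_rot: [0.39, -0.008, 0.921, 0.003]
wrist_force: [0.8, -0.0, -2.0]
opening: 0.453
grasp_force: 60.4
```

```bash
python3 - <<'E'
from h import *
for n in C: cv2.imwrite(f"pics/{n}3.png",camera(n))
o=get_obs();print(o["time_s"],np.abs(o["dq"]).max(),o["grasp_force"])
E
python3 fit.py 3
```

```text
8.95 0.004444873572984251 60.43694168329239
pos [0.578  0.0253 0.1511] rot deg [-0.87  0.95  1.4 ] cost px 31.8 want [0.57752285 0.02488214 0.15      ]
```

View pics/scene3.png

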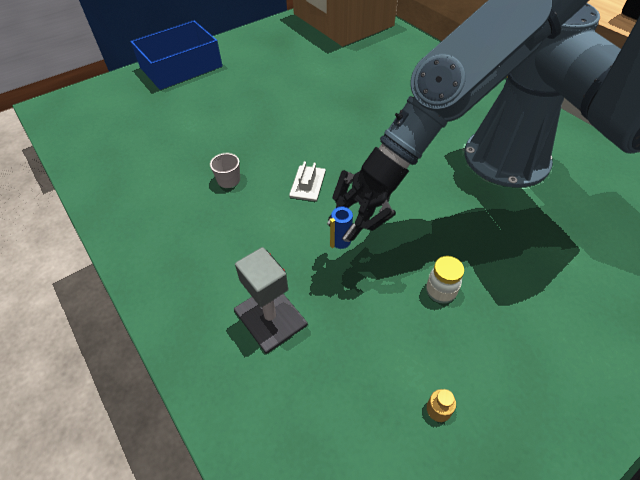

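The sleeve is held upright at (340,228), hole up, with the ridge toward the reader. The jar, weight and cup have not moved.

```bash
python3 -c "
from bench import *
print(hand_in())"
```

```text
the job is handed in; nothing more can be done
None
```

I handed the job in at about 9 s with the sleeve still in the gripper: hole up, yellow ridge toward the reader, and held about 15 cm straight in front of the window at its height (within about 1 mm and 2° by the last camera fit); the jar, weight and cup stayed where they were.

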